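# Start up the solvent console in order

## Robot

A 6-joint arm with a two-finger parallel gripper is mounted at the origin on a cart in front of the work surface, level with it; the furniture and walls round the work are solid. World frame = base frame: x ahead of the robot, y to its left, z up, the work surface at z = 0. Lengths are in m, angles in degrees, forces in N, time in s.
With the tool pointing down it reaches from about 0.25 to 0.725 m from the base axis. Payload 9.7 kg.
Tool frame: the origin (TCP) lies between the finger pads; the fingertips stand 19 mm ahead of it and the grasp point (between the pads) is the TCP; z points along the fingers, y is the line along which they close (so a half turn about z gives the same grasp; the last joint's range is limited). The gripper opens to 85 mm and grips with 20 to 120 N. Pads are 22 mm wide; open, the fingers measure 114 mm over their backs; the gripper's body (76 mm by 85 mm) begins 54 mm behind the grasp point. The pads swing forward as they close: fully open they stand 13 mm farther back than shut.
Start: joints at [66.463, 4.979, 10.078, 95.1, 0, 90], TCP at [0.22, 0.504, 0.25] pointing down, gripper open.
Joint ranges: [-179.16, 179.16], [-48.56, 103.87], [-65.8, 70.77], [-126.05, 130.52], [-82.76, 87.17], [-180, 180]. Speed limits (degrees/s): [127.2, 127.2, 147.25, 180, 180, 180].

## Interface

Orientations are given as [roll, pitch, yaw] about the fixed x, y, z axes, in that order (R = Rz(yaw) Ry(pitch) Rx(roll)).
In Python, from workcell import telemetry, camera, calibration, workorder gives the robot as it stands.
- The arm moves only by the tool play_rows, never from a script. Its argument "increments" is a list of rows, each a list of 3 entries, a list of its own where there are three numbers: the shift along the tool's x, y, z in mm, then the turn, a rotation vector about the tool's x, y, z in degrees, then the closure, from 0 (fully open) to 1 (shut). In form: [[[x, y, z], [ax, ay, az], jaw], ...]. A call has 1 to 20 rows; each row is the pose to reach, as a shift and turn from the pose commanded when the call began, along the tool's axes at that moment; what a row does not reach only later rows make up. A row lasts 1/10 s, in which the tool goes at most 50 mm and 8.59 degrees, less where a joint would pass 70% of its speed; a pose out of reach is approached as far as the arm can. A call with a gripper value outside its range is refused whole. The fingers move at their own pace and stop on an object; "grip_force" is the grip in N (left out, the last holds). Time passes only in rows, so rows that repeat a pose let the fingers close. It gives the time, the measured TCP pose, the force, the opening and the grip force at its end, in the units of the state.
- telemetry.get_obs(): the state, without advancing time (a new reading comes with each control period).
- camera(name): name is "side" or "top" or "wrist"; returns (picture, depth): 480x640x3 uint8, red, green, blue; 480x640 float32, m along the optical axis (not along the pixel's ray), 0 where there is no reading.
- calibration(name): a dict with "vertical_fov" (degrees; the focal length in pixels is half the picture's height over the tangent of half this angle, whatever the lens; pixels are square), "cx", "cy" (the principal point, pixels), "rvec" (rotation vector, rad) and "tvec" (3), from world to camera coordinates, as OpenCV has them; the wrist camera has in their place "hand_eye" (4x4, takes a point from camera to tool coordinates, whose origin is the TCP and whose axes are the flange's). Camera axes: x right, y down, z forward; pixel columns grow to the right and rows downward; lengths in m; the calibration is good to about 2 mm. The wrist camera is an equidistant fisheye: a pixel r from the principal point sees the ray r / f radians off the axis. A picture is of the moment at which its call begins: read the wrist's pose just before it. calibration takes no time and is no camera call.
- workorder.job_done(): hands the job in; it is judged then, once.
The state is a dict: "time": time; "q": joint angles; "qd": joint speeds; "joint_efforts": joint torques, N m; "ee_pos": TCP position; "tcp_rot": TCP orientation; "wrist_force": force on the tool from outside, world axes, zero at the start; "torque": the same for the moment, N m; "opening": finger opening in m; "grasp_force": force on a finger pad.
Only numpy, scipy, OpenCV 4.12 (cv2) and the standard library are available. Lean on these libraries where they do the work, as an engineer would, in place of code of your own. Each camera call takes 0.05 s, during which the arm holds its last target. There are 200 camera calls.

## Task

Start up the solvent console by pressing with the closed fingertips: first tip the blue rocker fully on (push down its raised far end, the one with the white dot), then the yellow rocker likewise, and only then press the green button all the way down and let it come back up. Leave the grey rocker off and the red button unpressed; nothing is to be grasped or lifted, and the small vial and the other things on the bench stay where they are.

Things in the scene. Friction and masses are not known exactly. Their poses are not given: they have to be found in the camera images.
- console: white console fixed on the worktop, 200 mm deep (its x, away from the robot) by 270 wide (y), deck 30 mm up, black strip at the far edge 4 mm higher. Origin: centre of underside. Three rockers in a row (pivots at x +20, y -80, 0, 80 mm), two round buttons nearer the robot (x -65, y -55, 55), a vial between them. Colours change places; the console's place and yaw vary
- rocker_blue_on_end (a point): point on the top face of the blue rocker's far half (the end with the white dot, which stands up while off), 22 mm from the pivot along the face (20 to 22 mm horizontally, towards the console's +x) and on the rocker's centre line; the place to press. It moves with the rocker: about 63 mm above the worktop when off, 55 mm when fully on
- rocker_blue (a joint): tilt of the blue rocker about its pivot (along the console's y): 0 = off, far end up; 0.4 rad = fully on, far end down on its stop. It stays where it is left; about 3 N straight down at the pressing point tips it. Paddle 66 mm long (console's x), 36 mm wide, in a black frame 88 x 52 mm, rim 48 mm and pivot 52 mm above the worktop
- rocker_yellow_on_end (a point): point on the top face of the yellow rocker's far half (the end with the white dot, which stands up while off), 22 mm from the pivot along the face (20 to 22 mm horizontally, towards the console's +x) and on the rocker's centre line; the place to press. It moves with the rocker: about 63 mm above the worktop when off, 55 mm when fully on
- rocker_yellow (a joint): tilt of the yellow rocker about its pivot (along the console's y): 0 = off, far end up; 0.4 rad = fully on, far end down on its stop. It stays where it is left; about 3 N straight down at the pressing point tips it. Paddle 66 mm long (console's x), 36 mm wide, in a black frame 88 x 52 mm, rim 48 mm and pivot 52 mm above the worktop
- rocker_grey_on_end (a point): point on the top face of the grey rocker's far half (the end with the white dot, which stands up while off), 22 mm from the pivot along the face (20 to 22 mm horizontally, towards the console's +x) and on the rocker's centre line; the place to press. It moves with the rocker: about 63 mm above the worktop when off, 55 mm when fully on
- rocker_grey (a joint): tilt of the grey rocker about its pivot (along the console's y): 0 = off, far end up; 0.4 rad = fully on, far end down on its stop. It stays where it is left; about 3 N straight down at the pressing point tips it. Paddle 66 mm long (console's x), 36 mm wide, in a black frame 88 x 52 mm, rim 48 mm and pivot 52 mm above the worktop
- button_green_top (a point): centre of the top of the green round push button, 28 mm diameter, in a black collar of 44 mm diameter; 52 mm above the worktop at rest, 46 mm when fully down; moves with the button
- button_green (a joint): travel of the green button downward: 0 = up, 0.006 m = fully down; a spring brings it back; it starts to move at about 1.5 N, fully down takes 5 N
- button_red_top (a point): centre of the top of the red round push button, 28 mm diameter, in a black collar of 44 mm diameter; 52 mm above the worktop at rest, 46 mm when fully down; moves with the button
- button_red (a joint): travel of the red button downward: 0 = up, 0.006 m = fully down; a spring brings it back; it starts to move at about 1.5 N, fully down takes 5 N
- vial: loose brown glass vial with a black cap with a red centre, 12 mm diameter, 33 mm high, standing on the console's deck midway between the two buttons (top 63 mm above the worktop); origin at the centre of its underside; leave it alone
- column: loose thin steel column, 176 mm long, 19 mm thick, lying right of the console and pointing away from the robot; origin at the centre of its underside; leave it alone
- marker: loose white marker with a red cap, 138 mm long, 13 mm thick, lying at the front edge of the worktop; origin at the centre of its underside; leave it alone
- cap_jar: loose clear jar of small caps with a white lid, 63 mm diameter, 57 mm high, right of the console; origin at the centre of its underside; leave it alone
- tube_cutter: loose orange tube cutter, 36 x 67 x 20 mm, right of the console; origin at the centre of its underside; leave it alone
- tip_box: loose green box of pipette tips, 82 x 122 x 59 mm, at the left, in front of a tall fixed instrument tower (beyond about x = 0.47 m, y = 0.32 m, over 0.5 m high) that an arm coming from the left must go round; origin at the centre of its underside; leave it alone

How it is judged:
By the outcome, as a careful person would: the job done as asked, in the order asked, and still so for the second after the job is handed in, with the robot touching nothing.
It also fails if it takes over 42 s, if anything falls off the work surface, if the arm or the gripper's body presses on something with over 40 N, if the wrist force passes 120 N, or if a joint passes its speed limit or range.

## Working session

There is one attempt and no reset: what is moved stays moved. The work goes in short steps, Python scripts to look and compute and a tool call to move; the robot and the scene stay as the last step left them, time stands still between calls to the robot, and variables do not carry over. Pictures are saved under pics/ and viewed, at most 10 in all, crops included, and the job is handed in when it is done.

Besides the shell and the picture viewer there is one more tool, called as name([rows], argument=value, ...), one row to a line, values as JSON. play_rows: Moves the arm, as the interface text tells. Its arguments: {"type":"object","properties":{"increments":{"type":"array"},"grip_force":{"type":"number"}},"required":["increments"]}

```bash
mkdir -p pics; cat > h.py <<'E'
import numpy as np, cv2
from workcell import telemetry, camera, calibration, workorder
def cam(n):
    c=calibration(n); f=240/np.tan(np.radians(c["vertical_fov"])/2)
    R=cv2.Rodrigues(np.array(c["rvec"],float))[0]; return c,f,R,np.array(c["tvec"],float).ravel()
def plane(n,u,v,z):
    c,f,R,t=cam(n); d=R.T@np.array([(u-c["cx"])/f,(v-c["cy"])/f,1]); o=-R.T@t
    return o+d*(z-o[2])/d[2]
E
python3 - <<'E'
from h import *
for n in("top","side"):
    p,d=camera(n); cv2.imwrite(f"pics/{n}.png",p[:,:,::-1]); np.savez(f"{n}.npz",p=p,d=d)
    c,f,R,t=cam(n); print(n,c,-R.T@t)
o=telemetry.get_obs(); print(o)
E
```

```text
top {'vertical_fov': 56.2636388733214, 'cx': 313.2302212198714, 'cy': 240.3909261455486, 'rvec': array([ 2.18930485, -2.20230294,  0.11448208]), 'tvec': array([-0.02115655,  0.48666371,  1.19670077])} [0.39404532 0.01019456 1.23044962]
side {'vertical_fov': 51.63281439856877, 'cx': 316.84441422891854, 'cy': 242.39959942408095, 'rvec': array([ 2.27193058, -0.35192672,  0.17455346]), 'tvec': array([-0.46575392,  0.14623213,  1.21421881])} [ 0.1828757  -0.91508611  0.917503  ]
{'time': 0.1, 'q': array([6.64630418e+01, 5.00666724e+00, 1.00409131e+01, 9.50991393e+01,
       3.89472868e-04, 9.00000209e+01]), 'qd': array([ 0.02660388, -0.07993115,  0.00218088,  0.07147193, -0.01578342,
       -0.03362692]), 'joint_efforts': array([ 7.56826539e-04, -5.21564376e+01,  4.65651798e+01,  1.60809082e-02,
        6.71413636e-05, -1.31904523e-05]), 'ee_pos': array([0.21956734, 0.50408541, 0.24968343]), 'tcp_rot': array([-1.79935107e+02, -3.89448951e-04,  1.56463020e+02]), 'wrist_force': array([ 0.32649804, -1.29912384,  0.91301946]), 'torque': array([0.04958469, 0.05913334, 0.01191702]), 'grasp_force': 0.0, 'opening': 0.08558117315744657}
```

View pics/top.png

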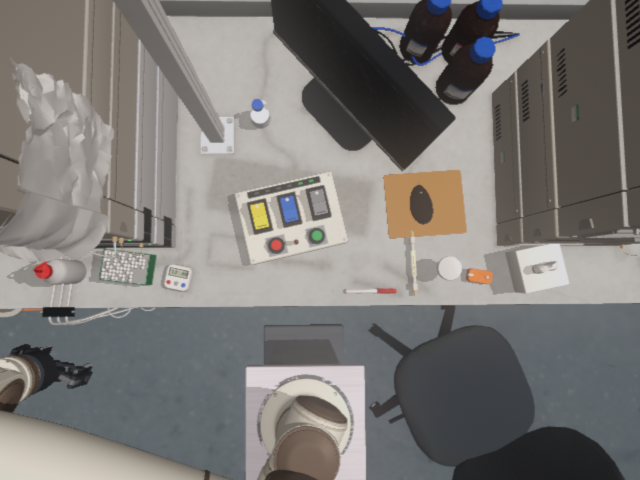

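View pics/side.png

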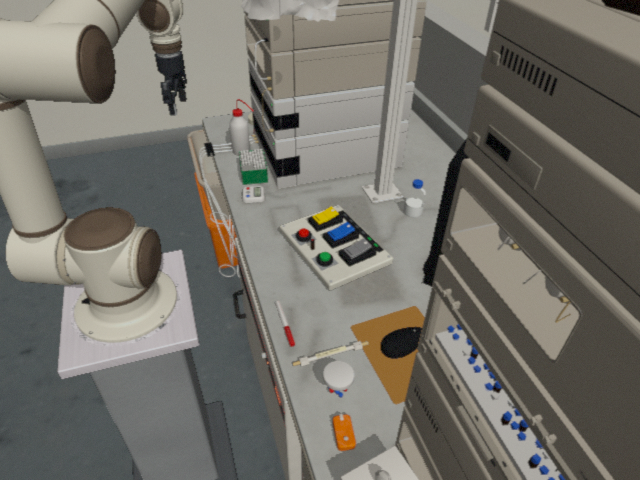

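The top view shows yellow at (260,216), blue at (289,209), grey at (318,203), red at (277,245) and green at (317,235). The console is turned slightly, and a tall post stands near (210,140). The side view agrees, and the arm is at upper left.

```bash
cat > m.py <<'E'
from h import *
H={"blue":((105,120,80),(125,255,255),.059),"yellow":((24,120,100),(34,255,255),.059),"green":((50,120,60),(80,255,255),.052),"red":((0,150,80),(6,255,255),.052)}
B={"top":(235,175,345,262),"side":(280,205,390,285)}
def blobs(n):
    p=np.load(n+".npz")["p"]; x0,y0,x1,y1=B[n]
    hsv=cv2.cvtColor(p,cv2.COLOR_RGB2HSV); r={}
    for k,(a,b,z) in H.items():
        m=cv2.inRange(hsv,a,b); q=np.zeros_like(m); q[y0:y1,x0:x1]=m[y0:y1,x0:x1]
        nn,l,s,c=cv2.connectedComponentsWithStats(q); i=1+np.argmax(s[1:,4]); r[k]=(c[i],s[i,4],plane(n,*c[i],z))
    return r
for n in("top","side"):
    r=blobs(n)
    for k,v in r.items(): print(n,k,v[0].round(1),v[1],v[2].round(4))
    P={k:v[2][:2] for k,v in r.items()}
    # fit console pose: local -> world
    L=np.array([[20,0],[20,80],[-65,-55],[-65,55]])/1e3; W=np.array([P[k] for k in("blue","yellow","green","red")])
    l=(L-L.mean(0))@[1,1j]; w=(W-W.mean(0))@[1,1j]
    a=np.vdot(l,w)/np.vdot(l,l); th=np.angle(a); u=np.exp(1j*th)
    o=W.mean(0)@[1,1j]-u*(L.mean(0)@[1,1j]); print(n,"yaw",np.degrees(th),"scale",abs(a),"o",o,"res mm",np.abs(w-u*l)*1e3)
    for nm,q in(("blue_on",(.041,0)),("yellow_on",(.041,.08)),("green",(-.065,-.055))): print(nm,o+u*complex(*q))
E
python3 m.py
```

```text
Traceback (most recent call last):
  File "m.py", line 12, in <module>
    r=blobs(n)
  File "m.py", line 9, in blobs
    nn,l,s,c=cv2.connectedComponentsWithStats(q); i=1+np.argmax(s[1:,4]); r[k]=(c[i],s[i,4],plane(n,*c[i],z))
                                                      ~~~~~~~~~^^^^^^^^^
ValueError: attempt to get argmax of an empty sequence
```

```bash
python3 - <<'E'
import numpy as np,cv2
for n,pts in(("top",[(289,215),(260,220),(317,237),(277,246)]),("side",[(340,236),(324,219),(325,259),(304,236)])):
    p=np.load(n+".npz")["p"];h=cv2.cvtColor(p,cv2.COLOR_RGB2HSV)
    for u,v in pts: print(n,h[v,u])
E
sed -i 's/(50,120,60),(80/(50,90,60),(88/; s/(105,120,80)/(100,100,80)/; s/(24,120,100)/(22,120,100)/' m.py; python3 m.py
```

```text
top [111 132 195]
top [ 27 146 220]
top [ 65 108 174]
top [  2 155 210]
side [107 212 171]
side [ 27 255 202]
side [ 70 219 126]
side [  3 231 148]
top blue [288.9 209. ] 320 [0.5666 0.0404 0.059 ]
top yellow [259.2 215.9] 343 [0.5485 0.1184 0.059 ]
top green [316.6 235.1] 74 [ 0.4979 -0.0321  0.052 ]
top red [275.9 244.8] 64 [0.4728 0.0752 0.052 ]
top yaw 13.330864093898807 scale 0.9933730273559962 o (0.5479761752697647+0.03618093490697516j) res mm [0.89300184 0.55367872 0.54982551 0.90195536]
blue_on (0.5878714224133598+0.04563446627633526j)
yellow_on (0.5694255075463156+0.12347885094676452j)
green (0.49740917919613375-0.03232438538341828j)
side blue [341.  231.2] 269 [0.5679 0.0338 0.059 ]
side yellow [325.1 215.3] 244 [0.5491 0.1116 0.059 ]
side green [324.7 256.5] 89 [ 0.4968 -0.0407  0.052 ]
side red [303.3 232.6] 69 [0.4719 0.0661 0.052 ]
side yaw 13.523830168563155 scale 1.0069257286622613 o (0.5479980004892843+0.02851417413384181j) res mm [0.81637575 0.75301237 1.04559986 0.6978361 ]
blue_on (0.587861182947851+0.03810201457238804j)
yellow_on (0.5691532016043461+0.11588383400373767j)
green (0.4976620093749723-0.04016106156680873j)
```

```bash
cat >> h.py <<'E'
from scipy.spatial.transform import Rotation as Ro
def inc(xyz,yaw):
    o=telemetry.get_obs(); R=Ro.from_euler("xyz",o["tcp_rot"],degrees=True); T=Ro.from_euler("xyz",[180,0,yaw],degrees=True)
    print("t",o["time"],"shift",(R.inv().apply(np.array(xyz)-o["ee_pos"])*1e3).round(1),"turn",(R.inv()*T).as_rotvec(degrees=True).round(2))
E
python3 - <<'E'
from h import *
print(calibration("wrist")); inc([.52,.04,.2],103.4)
# rough triangulation of height check with depth
for n,pts in(("top",[(289,209),(317,235)]),("side",[(341,231),(325,256)])):
    d=np.load(n+".npz")["d"]; c,f,R,t=cam(n)
    for u,v in pts:
        z=d[v,u]; print(n,R.T@(np.array([(u-c["cx"])/f*z,(v-c["cy"])/f*z,z])-t))
E
```

```text
{'vertical_fov': 65.70646984690485, 'cx': 317.64210132653284, 'cy': 241.59570434196374, 'hand_eye': array([[ 4.23633439e-04, -9.57789580e-01, -2.87469897e-01,
         7.33572943e-02],
       [ 9.99999686e-01,  2.13212818e-04,  7.63280934e-04,
         7.22795716e-05],
       [-6.69770258e-04, -2.87470130e-01,  9.57789369e-01,
        -1.23140799e-01],
       [ 0.00000000e+00,  0.00000000e+00,  0.00000000e+00,
         1.00000000e+00]])}
t 0.1 shift [-460.8 -305.4   50. ] turn [-6.000e-02  3.000e-02  5.306e+01]
top [0.56714864 0.04033982 0.05476979]
top [ 0.49818469 -0.03313464  0.05229208]
side [0.56790968 0.03367351 0.05973822]
side [ 0.49703407 -0.04231549  0.05502521]
```

play_rows([
  [[-461,-305,50],[0,0,53],1],
  [[-461,-305,50],[0,0,53],1],
  [[-461,-305,50],[0,0,53],1],
  [[-461,-305,50],[0,0,53],1],
  [[-461,-305,50],[0,0,53],1],
  [[-461,-305,50],[0,0,53],1],
  [[-461,-305,50],[0,0,53],1],
  [[-461,-305,50],[0,0,53],1],
  [[-461,-305,50],[0,0,53],1],
  [[-461,-305,50],[0,0,53],1],
  [[-461,-305,50],[0,0,53],1],
  [[-461,-305,50],[0,0,53],1],
  [[-461,-305,50],[0,0,53],1],
  [[-461,-305,50],[0,0,53],1],
  [[-461,-305,50],[0,0,53],1],
  [[-461,-305,50],[0,0,53],1],
  [[-461,-305,50],[0,0,53],1],
  [[-461,-305,50],[0,0,53],1],
], grip_force=40)

```text
time: 1.9
ee_pos: [0.5203, 0.0411, 0.2005]
tcp_rot: [180.0, 0.0, 103.5]
wrist_force: [-0.1, 0.4, 0.4]
opening: 0.0
grasp_force: 0.0
```

```bash
python3 - <<'E'
from h import *
o=telemetry.get_obs(); p,d=camera("wrist"); cv2.imwrite("pics/w1.png",p[:,:,::-1]); np.savez("w1.npz",p=p,d=d,pos=o["ee_pos"],rot=o["tcp_rot"]); print(o["time"],o["ee_pos"],o["tcp_rot"],o["opening"],o["q"])
E
```

```text
1.9 [0.52034245 0.04105511 0.2004971 ] [1.79978469e+02 3.25396176e-03 1.03515664e+02] 1.6717594476878344e-05 [ 4.51122177e+00  3.62301595e-01 -2.33260522e-01  8.93826628e+01
  1.56008420e-04  8.09955570e+01]
```

View pics/w1.png

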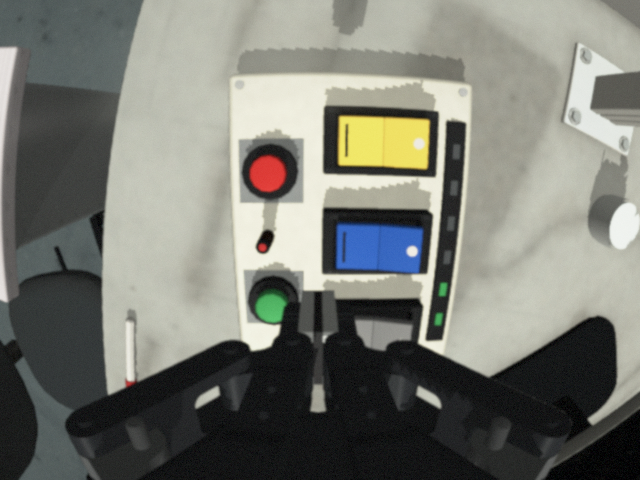

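The wrist view shows yellow at (384,141) with its dot at (418,144), blue at (380,246) with its dot at (412,251), red at (268,174) and green partly hidden at (272,306). Next I cast rays.

```bash
cat >> h.py <<'E'
def wray(w,u,v,z):
    c=calibration("wrist"); f=240/np.tan(np.radians(c["vertical_fov"])/2); a,b=u-c["cx"],v-c["cy"]; r=np.hypot(a,b); th=r/f
    H=c["hand_eye"]; R=Ro.from_euler("xyz",w["rot"],degrees=True).as_matrix()
    d=R@H[:3,:3]@np.array([a/r*np.sin(th),b/r*np.sin(th),np.cos(th)]); o=w["pos"]+R@H[:3,3]
    return o+d*(z-o[2])/d[2]
def wblob(w,lo,hi):
    m=cv2.inRange(cv2.cvtColor(w["p"],cv2.COLOR_RGB2HSV),lo,hi)
    n,l,s,c=cv2.connectedComponentsWithStats(m); i=1+np.argmax(s[1:,4]); return c[i],s[i]
E
python3 - <<'E'
from h import *
w=np.load("w1.npz"); P={}
for k,lo,hi,z in(("blue",(100,100,80),(125,255,255),.059),("yellow",(22,120,100),(34,255,255),.059),("red",(0,150,100),(6,255,255),.052),("green",(50,120,60),(88,255,255),.052)):
    c,s=wblob(w,lo,hi); P[k]=wray(w,*c,z); print(k,c.round(1),s,P[k].round(4))
for k,u,v in(("bdot",412,251),("ydot",418,144)): print(k,wray(w,u,v,.0645))
L=np.array([[20,0],[20,80],[-65,55]])/1e3; W=np.array([P[k][:2] for k in("blue","yellow","red")])
l=(L-L.mean(0))@[1,1j]; x=(W-W.mean(0))@[1,1j]; a=np.vdot(l,x)/np.vdot(l,l); u=a/abs(a)
o=W.mean(0)@[1,1j]-u*(L.mean(0)@[1,1j]); print(np.degrees(np.angle(a)),abs(a),o,abs(x-u*l))
for nm,q in(("blue_on",(.041,0)),("yellow_on",(.041,.08)),("green",(-.065,-.055))): print(nm,o+u*complex(*q))
E
```

```text
blue [377.4 247.2] [ 335  223   89   50 3910] [0.5667 0.0415 0.059 ]
yellow [382.3 141.5] [ 338  115   92   55 4517] [0.5491 0.1182 0.059 ]
red [267.4 173.2] [ 249  155   38   37 1092] [0.4741 0.0756 0.052 ]
green [271.  305.6] [255 290  33  33 814] [ 0.498  -0.0287  0.052 ]
bdot [0.59198528 0.04631188 0.0645    ]
ydot [0.57351192 0.12344348 0.0645    ]
12.895023632925747 0.9766101983143883 (0.5481451766304155+0.03646272419191792j) [0.00113425 0.00093442 0.00159655]
blue_on (0.5881111804382128+0.04561250777597812j)
yellow_on (0.5702579441766319+0.1235949542302166j)
green (0.4970585388161836-0.0316559622079055j)
```

```bash
python3 -c "
from h import *
inc([.588,.0455,.1],103.4)"
```

```text
t 1.95 shift [-11.3  66.8 100.5] turn [0.01 0.   0.1 ]
```

play_rows([
  [[-11,67,50],[0,0,0],1],
  [[-11,67,50],[0,0,0],1],
  [[-11,67,100],[0,0,0],1],
  [[-11,67,100],[0,0,0],1],
  [[-11,67,100],[0,0,0],1],
  [[-11,67,100],[0,0,0],1],
  [[-11,67,100],[0,0,0],1],
])

```text
time: 2.65
ee_pos: [0.5893, 0.0455, 0.1034]
tcp_rot: [179.8, 0.0, 103.5]
wrist_force: [0.1, 0.4, -0.6]
opening: -0.0001
grasp_force: 0.0
```

```bash
python3 - <<'E'
from h import *
inc([.588,.0455,.075],103.4)
o=telemetry.get_obs(); p,d=camera("wrist"); cv2.imwrite("pics/w2.png",p[:,:,::-1])
E
```

```text
t 2.65 shift [ 0.3 -1.4 28.4] turn [0.24 0.04 0.06]
```

View pics/w2.png

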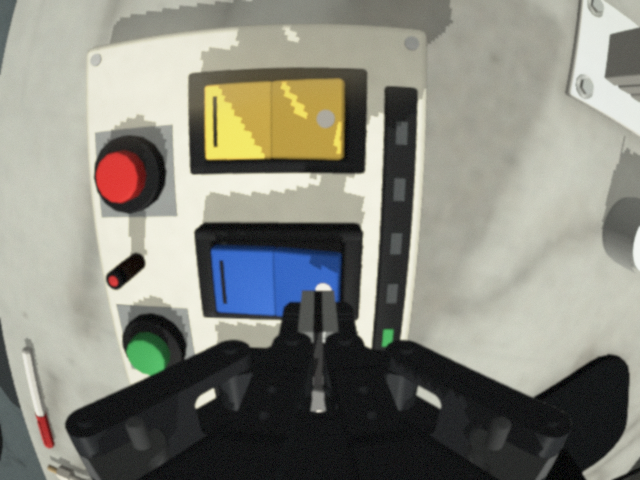

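The tips at (319,300) stand over the blue rocker's dotted half, with the dot at (322,288). Pressing next.

play_rows([
  [[0,-1,8],[0,0,0],1],
  [[0,-1,15],[0,0,0],1],
  [[0,-1,20],[0,0,0],1],
  [[0,-1,24],[0,0,0],1],
  [[0,-1,26],[0,0,0],1],
  [[0,-1,26],[0,0,0],1],
  [[0,-1,26],[0,0,0],1],
])

```text
time: 3.4
ee_pos: [0.5878, 0.0453, 0.0746]
tcp_rot: [179.9, 0.0, 103.5]
wrist_force: [3.9, 0.3, 3.8]
opening: -0.0005
grasp_force: 2.1
```

play_rows([
  [[0,0,1],[0,0,0],1],
  [[0,0,2],[0,0,0],1],
  [[0,0,2],[0,0,0],1],
  [[0,0,2],[0,0,0],1],
])

```text
time: 3.8
ee_pos: [0.5879, 0.0453, 0.0743]
tcp_rot: [179.9, 0.0, 103.5]
wrist_force: [-0.3, 0.1, 16.0]
opening: 0.0
grasp_force: 7.8
```

play_rows([
  [[0,0,-30],[0,0,0],1],
  [[0,0,-30],[0,0,0],1],
  [[80,0,-30],[0,0,0],1],
  [[80,0,-30],[0,0,0],1],
  [[80,0,-30],[0,0,0],1],
  [[80,0,-30],[0,0,0],1],
  [[80,0,-30],[0,0,0],1],
])

```text
time: 4.5
ee_pos: [0.5684, 0.1223, 0.1017]
tcp_rot: [-179.9, 0.0, 103.4]
wrist_force: [0.3, -0.3, 0.7]
opening: 0.0002
grasp_force: 0.0
```

```bash
python3 - <<'E'
from h import *
inc([.570,.1235,.0743],103.4)
o=telemetry.get_obs(); p,d=camera("wrist"); cv2.imwrite("pics/w3.png",p[:,:,::-1])
E
```

```text
t 4.5 shift [ 0.8  1.9 27.4] turn [-0.07  0.02  0.04]
```

View pics/w3.png

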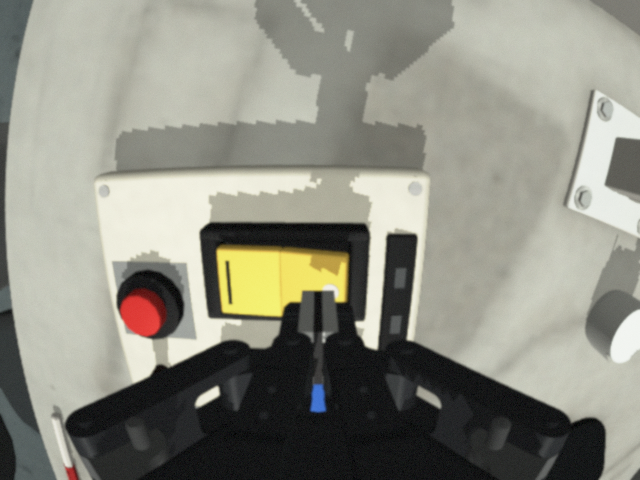

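The tips at (319,300) are over yellow's far half, with the dot at (329,289). I'll shift 1.5 mm outward and press the same way.

play_rows([
  [[0,1.5,8],[0,0,0],1],
  [[0,1.5,15],[0,0,0],1],
  [[0,1.5,20],[0,0,0],1],
  [[0,1.5,24],[0,0,0],1],
  [[0,1.5,27],[0,0,0],1],
  [[0,1.5,29],[0,0,0],1],
  [[0,1.5,30],[0,0,0],1],
  [[0,1.5,30],[0,0,0],1],
  [[0,1.5,30],[0,0,0],1],
])

```text
time: 5.45
ee_pos: [0.571, 0.1234, 0.0743]
tcp_rot: [179.8, 0.0, 103.5]
wrist_force: [0.0, -1.4, 13.5]
opening: 0.0
grasp_force: 6.5
```

play_rows([
  [[0,0,-50],[0,0,0],1],
  [[0,0,-50],[0,0,0],1],
  [[-30,-69,-126],[0,0,0],1],
  [[-30,-69,-126],[0,0,0],1],
  [[-30,-69,-126],[0,0,0],1],
  [[-30,-69,-126],[0,0,0],1],
  [[-30,-69,-126],[0,0,0],1],
  [[-30,-69,-126],[0,0,0],1],
])

```text
time: 6.25
ee_pos: [0.5099, 0.0785, 0.1966]
tcp_rot: [-179.9, -0.0, 103.5]
wrist_force: [-0.9, -0.1, -0.2]
opening: -0.0
grasp_force: 0.0
```

```bash
python3 - <<'E'
from h import *
o=telemetry.get_obs(); p,d=camera("wrist"); cv2.imwrite("pics/w4.png",p[:,:,::-1])
w=dict(p=p,pos=o["ee_pos"],rot=o["tcp_rot"])
c,s=wblob(w,(50,120,60),(88,255,255)); print(c,s,wray(w,*c,.052))
inc([.4975,-.032,.12],103.4)
E
```

```text
[267.78531073 340.74011299] [260 332  18  18 177] [ 0.49071234 -0.02310217  0.052     ]
t 6.3 shift [-104.5  -37.7   76.7] turn [-0.14 -0.02  0.09]
```

View pics/w4.png

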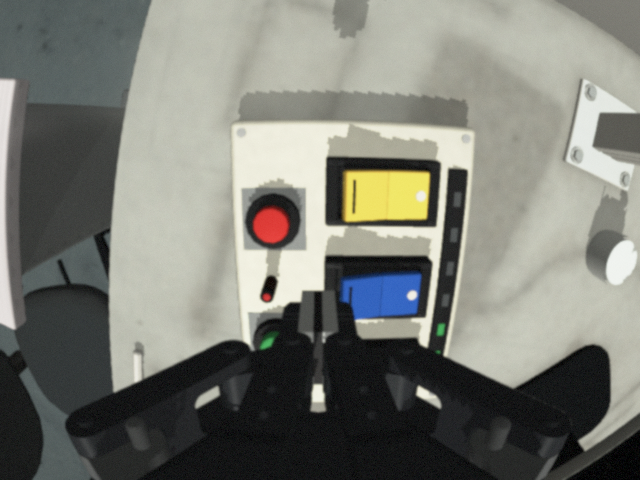

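Both rockers now look tipped: the near ends are up, with a black gap at the left of each frame. Blue is at (380,293) and yellow at (387,195). The vial stands at (268,290). Next is green.

play_rows([
  [[-50,-38,0],[0,0,0],1],
  [[-104,-38,0],[0,0,0],1],
  [[-104,-38,0],[0,0,0],1],
  [[-104,-38,50],[0,0,0],1],
  [[-104,-38,100],[0,0,0],1],
  [[-104,-38,105],[0,0,0],1],
  [[-104,-38,105],[0,0,0],1],
  [[-104,-38,105],[0,0,0],1],
])

```text
time: 7.1
ee_pos: [0.4985, -0.0316, 0.0957]
tcp_rot: [179.9, 0.0, 103.5]
wrist_force: [-0.7, -0.8, 1.0]
opening: -0.0
grasp_force: 0.0
```

```bash
python3 - <<'E'
from h import *
o=telemetry.get_obs(); p,d=camera("wrist"); cv2.imwrite("pics/w5.png",p[:,:,::-1])
inc([.4975,-.032,.065],103.4)
p,d=camera("top"); c,f,R,t=cam("top")
for nm,(x,y) in dict(blue=(.5665,.041),yellow=(.549,.1185)).items():
    for s in(-.022,.022):
        X=np.array([x+s*.972,y+s*.233,.059]);q=R@X+t;u,v=int(round(q[0]/q[2]*f+c["cx"])),int(round(q[1]/q[2]*f+c["cy"]))
        z=np.median(d[v-1:v+2,u-1:u+2]); z0=np.median(np.load("top.npz")["d"][v-1:v+2,u-1:u+2]); print(nm,s,"height change mm",(z0-z)*1e3)
E
```

```text
t 7.15 shift [-0.  -1.4 31. ] turn [0.19 0.06 0.1 ]
blue -0.022 height change mm 484.50864
blue 0.022 height change mm -7.159829
yellow -0.022 height change mm 9.418011
yellow 0.022 height change mm -8.438587
```

View pics/w5.png

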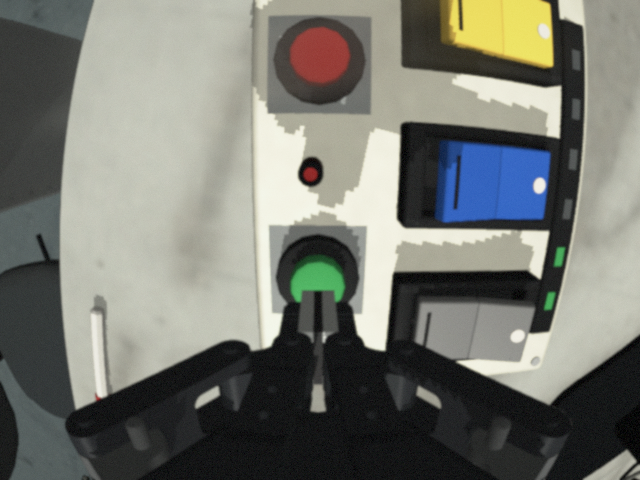

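The rocker far ends dropped 7–8 mm, so both are on. The tips at (318,295) are centred on green at (318,280). Pressing it next.

play_rows([
  [[0,-1,10],[0,0,0],1],
  [[0,-1,18],[0,0,0],1],
  [[0,-1,22],[0,0,0],1],
  [[0,-1,25],[0,0,0],1],
  [[0,-1,27],[0,0,0],1],
  [[0,-1,28],[0,0,0],1],
  [[0,-1,28],[0,0,0],1],
])

```text
time: 7.9
ee_pos: [0.496, -0.0321, 0.0654]
tcp_rot: [-180.0, -0.0, 103.5]
wrist_force: [-4.0, 0.4, 4.0]
opening: 0.0001
grasp_force: 2.3
```

play_rows([
  [[0,0,1],[0,0,0],1],
  [[0,0,2],[0,0,0],1],
  [[0,0,3],[0,0,0],1],
  [[0,0,3],[0,0,0],1],
  [[0,0,3],[0,0,0],1],
])

```text
time: 8.4
ee_pos: [0.4963, -0.0321, 0.0647]
tcp_rot: [179.9, 0.0, 103.5]
wrist_force: [-11.7, 1.0, 23.7]
opening: -0.0001
grasp_force: 12.0
```

play_rows([
  [[0,0,-15],[0,0,0],1],
  [[0,0,-50],[0,0,0],1],
  [[0,0,-90],[0,0,0],1],
  [[-20,-40,-135],[0,0,0],1],
  [[-60,-80,-135],[0,0,0],1],
  [[-60,-80,-135],[0,0,0],1],
  [[-60,-80,-135],[0,0,0],1],
  [[-60,-80,-135],[0,0,0],1],
  [[-60,-80,-135],[0,0,0],1],
])

```text
time: 9.3
ee_pos: [0.4328, -0.1085, 0.1969]
tcp_rot: [-180.0, -0.0, 103.5]
wrist_force: [0.8, -0.7, 0.5]
opening: 0.0001
grasp_force: 0.0
```

```bash
python3 - <<'E'
from h import *
p,d=camera("wrist"); cv2.imwrite("pics/w6.png",p[:,:,::-1]); q,d=camera("side")
d0=np.load("side.npz")["d"]; print(telemetry.get_obs()["wrist_force"])
for n,(u,v) in dict(blue=(348,228),green=(325,256),red=(303,232),grey=(365,247)).items(): print(n,(d[v-1:v+2,u-1:u+2]-d0[v-1:v+2,u-1:u+2]).mean()*1e3)
E
```

```text
[0.93997134 0.69959471 0.66031832]
blue 12.449318
green -2.4236574
red -254.26039
grey 143.43896
```

View pics/w6.png

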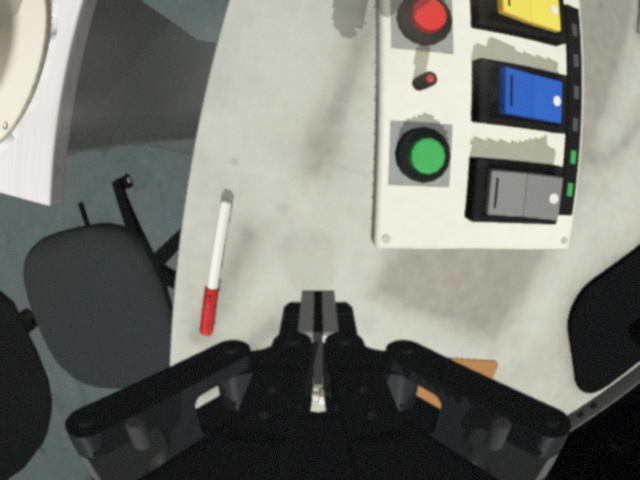

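The view shows green back up at (428,155), grey still off at (523,195), the vial standing at (427,78), and blue and yellow on. The robot is clear, so I'm handing in.

```bash
python3 -c "
from h import *
print(workorder.job_done())"
```

```text
the job is handed in; nothing more can be done
None
```

I tipped the blue rocker on, then the yellow, then pressed the green button all the way down and it came back up. In the last picture the grey rocker was off, the vial was standing and the arm was clear. I handed the job in at about 9.4 s; no verdict was returned.

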